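Put the harmonica away behind the roller catch

ROBOT

A 6-joint arm with a two-finger parallel gripper is mounted at the origin on the work surface. World frame = base frame: x ahead of the robot, y to its left, z up, the work surface at z = 0. Lengths are in mm, angles in rad, forces in N, time in s.
With the tool pointing down it reaches from about 275 to 975 mm from the base axis. Payload 8.4 kg.
Tool frame: the origin (TCP) lies at the very end of the fingers, on their centre line; the grasp point (between the pads) lies robot.tcp_to_grasp behind it (robot.tcp_to_grasp is the distance from the TCP to the grasp point, in mm); z points along the fingers, y is the line along which they close (so a half turn about z gives the same grasp; the last joint's range is limited). The gripper opens to 92 mm and grips with 3 to 60 N. Pads are 20 mm wide; open, the fingers measure 128 mm over their backs; the gripper's body (75 mm by 189 mm) begins 69 mm behind the grasp point.
Start: joints at [-1.29, 0.353, 1.633, -0, 1.155, -0.002], TCP at [174.402, -600.176, 214.583] pointing down, gripper open.
Joint ranges: [-2.63, 2.63], [-0.92, 2.1], [0.06, 2.66], [-1.3, 4.44], [0, 2.69], [-3.02, 3.02]. Speed limits (rad/s): [2.22, 2.22, 2.79, 3.14, 3.14, 3.14].

INTERFACE

Orientations are given as a unit quaternion [w, x, y, z].
In Python, from cell import robot gives the robot as it stands.
- The arm moves only by the shell command python3 -m handwheel 'ROWS' [OPENING] [FORCE]. ROWS is JSON, a list of rows, each an object with "xyz": the shift along the tool's x, y, z in m, a list of three; "roll": the turn about the tool's z in rad. A call has 1 to 20 rows; each row is the pose to reach, as a shift and turn from the pose commanded when the call began, along the tool's axes at that moment; what a row does not reach only later rows make up. A row lasts 1/10 s, in which the tool goes at most 50 mm and 8.59 degrees, less where a joint would pass 70% of its speed; a pose out of reach is approached as far as the arm can. A call with a gripper value outside its range is refused whole. OPENING is the finger opening in m, from 0 to 0.0919, set as the call begins (- or left out, the last holds). The fingers move at their own pace and stop on an object; FORCE is the grip in N (left out, the last holds). Time passes only in rows, so rows that repeat a pose let the fingers close. It gives the time, the measured TCP pose, the force, the opening and the grip force at its end, in the units of the state.
- robot.get_obs(): the state, without advancing time (a new reading comes with each control period).
- robot.capture(name): name is "scene" or "top" or "wrist"; returns (picture, depth): 384x512x3 uint8, blue, green, red; 384x512 float32, mm along the optical axis (not along the pixel's ray), 0 where there is no reading.
- robot.camera_params(name): a dict with "fx", "fy", "cx", "cy" (pixels), "T" (4x4, takes a point from camera to world coordinates). Camera axes: x right, y up, looking along -z (the intrinsics and any distortion apply to the point x, -y, -z); pixel columns grow to the right and rows downward; lengths in mm; the calibration is good to about 2 mm. A picture is of the moment at which its call begins: read the wrist's pose just before it. camera_params takes no time and is no camera call; for the wrist camera it gives the pose at the moment of the call.
- robot.close_job(): hands the job in; it is judged then, once.
The state is a dict: "clock": time; "joint_pos": joint angles; "joint_velocities": joint speeds; "tau": joint torques, N m; "ee_pos": TCP position; "tool_rot": TCP orientation; "wrist_force": force on the tool from outside, world axes, zero at the start; "moment": the same for the moment, N m; "grip_width": finger opening in mm; "grip_force": force on a finger pad.
Only numpy, scipy, OpenCV 4.12 (cv2) and the standard library are available. Lean on these libraries where they do the work, as an engineer would, in place of code of your own. Each camera call takes 0.05 s, during which the arm holds its last target. There are 200 camera calls.

TASK

Put the harmonica away in the low plywood cupboard. The pineapple shaker is standing in the way of the door: first stand it somewhere on the shelf clear of the door's swing, then pull the door wide open through its roller catch, lay the harmonica flat on the cupboard floor, wholly inside, and push the door until the catch snaps it fully shut. Leave everything else where it is, and do not tip the shaker over.

Things in the scene. Friction and masses are not known exactly. Their poses are not given: they have to be found in the camera images.
- cupboard: low plywood riser cupboard fixed to the shelf, 220 deep (x) x 250 wide (y) x 100 mm high, clear top pane. Origin: centre of its underside, on the shelf. x points from the door inward, y to the left as seen from the door side, z up. Open front at x = -110 mm. Inside: floor at z = 9 mm, clear width y = -116 to +116 mm, back wall at x = +102 mm, top at z = 93 mm
- cupboard_door (a joint): door angle, rad: 0 shut, 1.57 square open, stop at 1.75. A sprung double-roller catch inside, at the free edge, holds it shut: about 12 N at the handle pulls it through or pushes it home. The catch acts only below about 0.06 rad and draws the door fully shut once it is below about 0.025 rad; elsewhere the door stays where it is left (light friction)
- door_handle (a point): middle of the bar pull on the door's outer face: a level round bar 10 mm thick, 110 mm long, its axis 40 mm out from the face (35 mm free gap behind it), on two 10 mm legs 52 mm either side of the middle; 70 mm above the shelf, 170 mm from the hinge axis. x points from the bar to the door, y along the bar towards the hinge
- door_hinge (a point): point on the door's upright hinge axis at shelf height: cupboard x = -110, y = +120 mm. The door is a 15 mm panel over the cupboard's front, 245 mm wide from this axis and 96 mm high (2 to 98 mm above the shelf); shut, its outer face is at cupboard x = -125 mm and its free edge at y = -125 mm. It opens outward: the free edge swings to -x, then round to +y
- shaker_center (a point): centre of the wooden pineapple-shaped shaker, 48 mm above its foot; it stands upright, 96 mm high with its leaf crown (crown above 64 mm, up to 40 mm wide), round body 58 mm across at its widest, 32 mm above the foot; foot 38 mm across; about 0.13 kg. z axis up through the crown
- harmonica_center (a point): centre of the chrome tremolo harmonica, a bar 168 mm long (its x axis), 28 mm wide (y), 27 mm high (z), lying flat on the shelf; the point is 13.5 mm above its underside; about 0.15 kg
- harmonica_end_a (a point): middle of the harmonica's +x end face
- harmonica_end_b (a point): middle of the harmonica's -x end face
- bowl: empty teal ceramic bowl, 130 mm across, 55 mm high; origin: centre of its underside; leave alone
- phone_stand: swivel phone stand of matte black aluminium on a round foot 90 mm across, 125 mm high; origin: centre of its underside; leave alone
- lotion: white lotion bottle, 48 mm across, 135 mm high, standing; origin: centre of its underside; leave alone
- wax_tin: round aluminium wax tin, 80 mm across, 28 mm high; origin: centre of its underside; leave alone
- capo: steel capo with lever lying flat, about 105 x 85 mm, 20 mm high; origin: its middle on the shelf; leave alone
- kalimba: wooden thumb piano, 120 x 90 mm, 32 mm high, lying on the cupboard's top, towards its back; origin: centre of its underside; leave alone
- tuner: black clip-on tuner, 50 x 46 mm, 51 mm high, standing on its jaws; origin: centre of its underside; leave alone
- string_box: cardboard box of strings, 100 (x) x 60 (y) x 50 mm high, standing in the cupboard on the hinge side; origin: centre of its underside; leave it in there
Mind the look-alikes: they are no part of the job. What is shaped like the part that bears harmonica_center but red or turquoise is not meant.

How it is judged (in metres and radians):
On the way, in this order (a step that is already met when the one before it is completed fails the run):
1. the shaker stands upright on the shelf, clear of the door's swing ((horizontal distance between shaker_center and door_hinge above 0.275 m or y of shaker_center in the frame of cupboard above 0.24 m or (x of shaker_center in the frame of cupboard above -0.08 m and y of shaker_center in the frame of cupboard above 0.15 m)) and angle between shaker_center's own z axis and vertical below 0.15 rad and height (world z) of shaker_center below 0.058 m), for 0.2 s.
2. the door is pulled wide open (beyond 1.2 rad) (value of joint cupboard_door above 1.2 rad), for 0.2 s.
3. the harmonica lies flat on the cupboard floor, wholly inside (x of harmonica_end_a in the frame of cupboard between -0.109 and 0.104 m and y of harmonica_end_a in the frame of cupboard between -0.117 and 0.117 m and z of harmonica_end_a in the frame of cupboard between 0 and 0.038 m and x of harmonica_end_b in the frame of cupboard between -0.109 and 0.104 m and y of harmonica_end_b in the frame of cupboard between -0.117 and 0.117 m and z of harmonica_end_b in the frame of cupboard between 0 and 0.038 m), for 0.2 s.
At the end, for the whole second after the job is handed in: Door shut (below 0.02 rad); both harmonica ends behind the cupboard's open front and less than 38 mm above the shelf, harmonica level; shaker upright (0.15 rad) on the shelf, its centre over 275 mm from the hinge or at cupboard y above 240 mm, or beside the cupboard; bystanders unmoved (all of step 1 and all of step 3 and value of joint cupboard_door below 0.02 rad and angle between harmonica_center's own z axis and vertical below 0.15 rad); the robot touches nothing.
It fails at once if the shaker is tipped (more than 0.6 rad) (angle between shaker_center's own z axis and vertical above 0.6 rad).
It fails at once if a bystander is shifted (more than 30 mm; the string box 50 mm) or tipped (0.5 rad) (distance of any of bowl, phone_stand, lotion, wax_tin, capo, kalimba, tuner from where it was at the start of the episode above 0.03 m or distance of string_box from where it was at the start of the episode above 0.05 m or angle between any of bowl, phone_stand, lotion, wax_tin, capo, kalimba, tuner, string_box's own z axis and vertical above 0.5 rad).
It also fails if it takes over 72 s, if anything falls off the work surface, if the arm or the gripper's body presses on something with over 40 N, if the wrist force passes 120 N, or if a joint passes its speed limit or range.

## Working session

There is one attempt and no reset: what is moved stays moved. The work goes in short steps, Python scripts to look and compute and a shell command to move; the robot and the scene stay as the last step left them, time stands still between calls to the robot, and variables do not carry over. Pictures are saved under pics/ and viewed, at most 10 in all, crops included, and the job is handed in when it is done.

```bash
ls; mkdir -p pics; cat > h.py <<'E'
import numpy as np, cv2
from cell import robot
def snap(name,tag):
    P=robot.camera_params(name); im,d=robot.capture(name)
    cv2.imwrite(f'pics/{tag}.png',im); np.savez(f'pics/{tag}.npz',im=im,d=d,T=np.array(P['T']),k=[P['fx'],P['fy'],P['cx'],P['cy']])
def load(tag): return np.load(f'pics/{tag}.npz')
def px(tag,u,v,z=None):
    f=load(tag); fx,fy,cx,cy=f['k']; T=f['T']
    r=np.array([(u-cx)/fx,-(v-cy)/fy,-1.])
    if z is None:
        d=f['d'][int(round(v)),int(round(u))]; p=r*d
        return (T@np.r_[p,1])[:3]
    w=T[:3,:3]@r; o=T[:3,3]
    return o+w*(z-o[2])/w[2]
E
python3 - <<'E'
from h import *
print(robot.tcp_to_grasp, {k:np.round(v,3) for k,v in robot.get_obs().items()})
for n in('scene','top'):
    snap(n,n); f=load(n); print(n,robot.camera_params(n))
a=cv2.imread('pics/top.png');cv2.imwrite('pics/top2.png',cv2.resize(a,(800,600),interpolation=3))
a=cv2.imread('pics/scene.png');cv2.imwrite('pics/scene2.png',cv2.resize(a,(800,600),interpolation=3))
E
```

```text
pics
18.700000000000003 {'clock': np.float64(0.0), 'joint_pos': array([-1.29 ,  0.354,  1.634, -0.   ,  1.155, -0.002]), 'joint_velocities': array([-0.001, -0.002, -0.001,  0.001, -0.   , -0.001]), 'tau': array([-0.0000e+00, -5.9385e+01, -3.3421e+01,  7.0000e-02,  2.3000e-02,
       -0.0000e+00]), 'ee_pos': array([ 174.245, -599.707,  213.861]), 'tool_rot': array([-0.001,  0.99 ,  0.141, -0.   ]), 'wrist_force': array([0.034, 1.285, 0.883]), 'moment': array([-0.011,  0.011, -0.006]), 'grip_force': np.float64(0.0), 'grip_width': np.float64(91.518)}
scene {'fx': 412.6191875608976, 'fy': 412.6191875608976, 'cx': 254.3889215188713, 'cy': 190.39075166528687, 'T': array([[ 3.56619560e-01, -7.83025712e-01,  5.09601044e-01,
         1.30273903e+03],
       [ 9.34181404e-01,  2.92277775e-01, -2.04643121e-01,
        -3.79682444e+02],
       [ 1.12957657e-02,  5.49039559e-01,  8.35720030e-01,
         1.35796170e+03],
       [ 0.00000000e+00,  0.00000000e+00,  0.00000000e+00,
         1.00000000e+00]])}
top {'fx': 394.1785998785165, 'fy': 394.1785998785165, 'cx': 255.10188737208665, 'cy': 194.71629011771427, 'T': array([[-1.83510877e-02,  9.96536952e-01, -8.11008058e-02,
         4.24722543e+02],
       [-9.99470358e-01, -2.04642898e-02, -2.53024954e-02,
        -8.31433924e+01],
       [-2.68745421e-02,  8.05935231e-02,  9.96384686e-01,
         1.21684534e+03],
       [ 0.00000000e+00,  0.00000000e+00,  0.00000000e+00,
         1.00000000e+00]])}
```

View pics/top2.png

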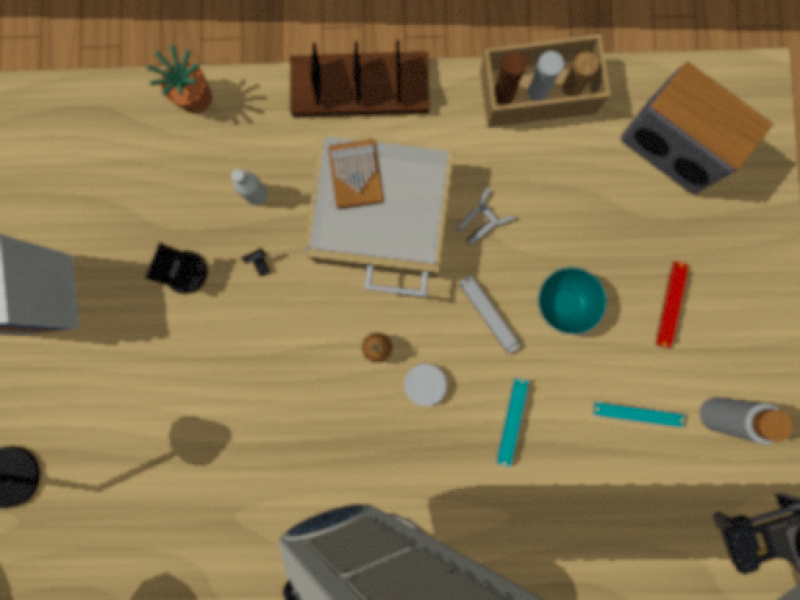

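View pics/scene2.png

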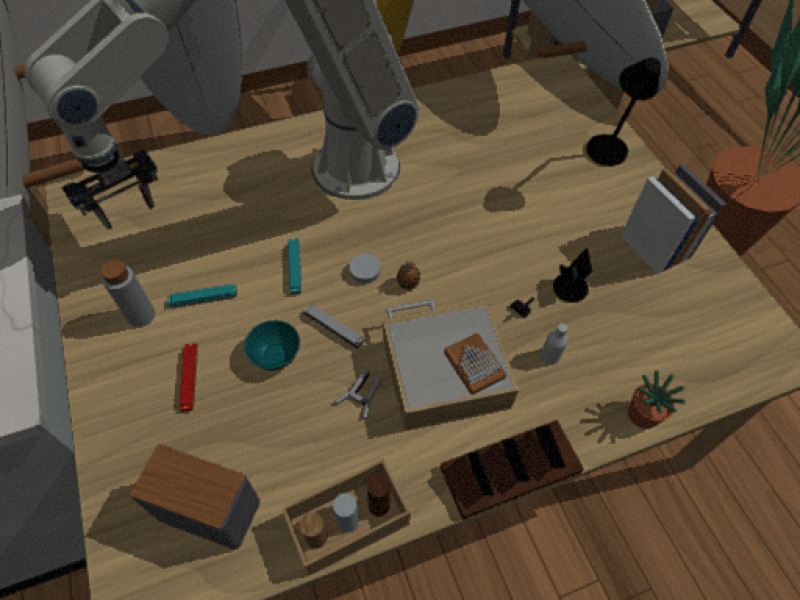

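The chrome harmonica is at top2 (490,315). The look-alikes are teal at (513,422) and (640,413) and red at (673,305), so only the grey one fits. The shaker is at (377,347), the handle at (397,280), and the cupboard runs from about (308,138) to (452,272). I'll confirm these in an enlarged crop.

```bash
python3 - <<'E'
from h import *
a=cv2.imread('pics/top.png')[80:268,180:340];cv2.imwrite('pics/c1.png',cv2.resize(a,None,fx=3.19,fy=3.19,interpolation=2))
E
```

```text
(no output)
```

View pics/c1.png

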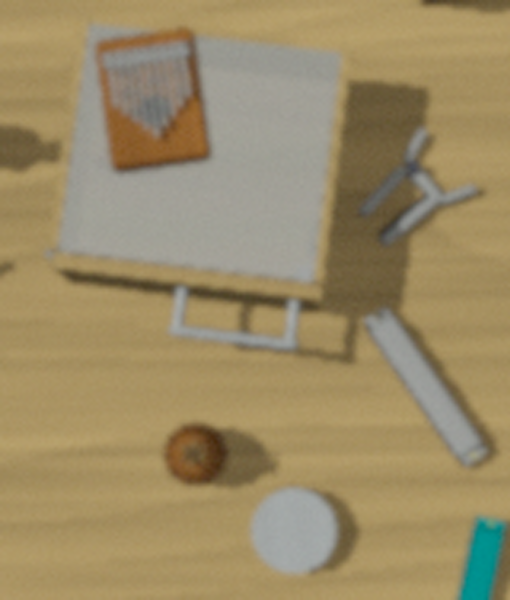

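The crop confirms it. Chrome harmonica ends are at crop (378,313) and (475,458), the handle bar ends at (178,332) and (295,345), and the shaker crown at (195,453).

```bash
python3 - <<'E'
from h import *
def c(u,v,z): return px('top',180+(u+.5)/3.19-.5,80+(v+.5)/3.19-.5,z)
for n,u,v,z in [('BL',90,25,100),('BR',345,52,100),('doorL',62,262,98),('doorR',318,293,98),('h1',178,332,74),('h2',295,345,74),('shk',195,453,90),('ha',378,313,27),('hb',475,458,27),('tin',295,530,28),('capo',420,185,10),('tealend',488,520,27)]:
    print(n,np.round(c(u,v,z)), end=' ; ')
a=c(178,332,74);b=c(295,345,74);print('bar len',np.linalg.norm(a-b),'ang',np.arctan2(*(a-b)[[0,1]]))
a=c(378,313,27);b=c(475,458,27);print('harm len',np.linalg.norm(a-b),np.linalg.norm(c(90,25,100)-c(345,52,100)))
for n,u,v in [('shaker',377,347),('harm',490,315),('handle',397,291),('tuner',258,262),('phone',185,270),('bowl',572,300),('lotion',250,187)]: 
    print(n,np.round(px('top',u*.64,v*.64)),end=';')
E
```

```text
BL [832.  77. 100.] ; BR [ 801. -155.  100.] ; doorL [614. 105.  98.] ; doorR [ 581. -125.   98.] ; h1 [551.   3.  74.] ; h2 [ 537. -104.   74.] ; shk [440. -12.  90.] ; ha [ 570. -184.   27.] ; hb [ 431. -272.   27.] ; tin [ 367. -101.   28.] ; capo [ 697. -230.   10.] ; tealend [ 373. -282.   27.] ; bar len 107.67965546074414 ang 0.13227759724057234
harm len 164.11809179033884 234.18864028000624
shaker [439. -13.  83.];harm [ 497. -229.   29.];handle [543. -51.  69.];tuner [612. 224.  16.];phone [595. 358.  48.];bowl [ 525. -393.    5.];lotion [742. 219.  94.];
```

```bash
cat >> h.py <<'E'
def yaw():
    w,x,y,z=robot.get_obs()['tool_rot']; return np.arctan2(2*(x*y+w*z),1-2*(y*y+z*z))
def rel(*targets):
    o=robot.get_obs(); p=o['ee_pos']; s=yaw()
    print('t',round(float(o['clock']),2),'p',np.round(p,1),'yaw',round(s,3),'grip',np.round(o['grip_width'],1),np.round(o['grip_force'],1),'q',np.round(o['joint_pos'],2),'F',np.round(o['wrist_force'],1))
    for x,y,z,a in targets:
        dx,dy,dz=x-p[0],y-p[1],z-p[2]
        r=-(a-s); r=(r+np.pi)%(2*np.pi)-np.pi
        print([round(v/1000,4) for v in (np.cos(s)*dx+np.sin(s)*dy, np.sin(s)*dx-np.cos(s)*dy, -dz)],'roll',round(r,3))
O=np.array([714,-22.7]);CY=-.132
def cup(x,y):
    c,s=np.cos(CY),np.sin(CY); return O+np.array([c*x-s*y,s*x+c*y])
def tocup(p):
    c,s=np.cos(CY),np.sin(CY); d=np.array(p[:2])-O; return np.array([c*d[0]+s*d[1],-s*d[0]+c*d[1]])
E
python3 -c "
from h import *
rel((440,-12,150,1.571),(440,-12,14,1.571))"
```

```text
t 0.1 p [ 174.3 -599.7  213.9] yaw 0.283 grip 92.0 0.0 q [-1.29  0.35  1.63 -0.    1.16 -0.  ] F [-0.9 -0.   0.1]
[np.float64(0.4192), np.float64(-0.4902), np.float64(0.0639)] roll -1.288
[np.float64(0.4192), np.float64(-0.4902), np.float64(0.1999)] roll -1.288
```

```bash
python3 -m handwheel '[{"xyz":[0.419,-0.490,0.02],"roll":-1.29},{"xyz":[0.419,-0.490,0.02],"roll":-1.29},{"xyz":[0.419,-0.490,0.02],"roll":-1.29},{"xyz":[0.419,-0.490,0.02],"roll":-1.29},{"xyz":[0.419,-0.490,0.02],"roll":-1.29},{"xyz":[0.419,-0.490,0.02],"roll":-1.29},{"xyz":[0.419,-0.490,0.02],"roll":-1.29},{"xyz":[0.419,-0.490,0.02],"roll":-1.29},{"xyz":[0.419,-0.490,0.02],"roll":-1.29},{"xyz":[0.419,-0.490,0.02],"roll":-1.29},{"xyz":[0.419,-0.490,0.02],"roll":-1.29},{"xyz":[0.419,-0.490,0.02],"roll":-1.29},{"xyz":[0.419,-0.490,0.02],"roll":-1.29},{"xyz":[0.419,-0.490,0.02],"roll":-1.29},{"xyz":[0.419,-0.490,0.02],"roll":-1.29},{"xyz":[0.419,-0.490,0.02],"roll":-1.29},{"xyz":[0.419,-0.490,0.02],"roll":-1.29},{"xyz":[0.419,-0.490,0.02],"roll":-1.29}]'
python3 -c "
from h import *
rel((440,-12,14,1.571))
snap('wrist','w1')
f=load('w1');d=f['d'];fx,fy,cx,cy=f['k']
v,u=np.mgrid[:384,:512];P=np.stack([(u-cx)/fx*d,-(v-cy)/fy*d,-d],-1)@f['T'][:3,:3].T+f['T'][:3,3]
m=(d>0)&(P[...,2]>20)&(P[...,2]<70)&(np.hypot(P[...,0]-440,P[...,1]+12)<60)
Q=P[m];print(len(Q),Q.min(0),Q.max(0))
"
```

```text
clock: 1.9
ee_pos: [439.7, -13.8, 194.6]
tool_rot: [0.0, 0.707, 0.707, -0.0]
wrist_force: [0.4, -0.1, 1.1]
grip_width: 91.9
grip_force: 0.0
t 1.9 p [439.7 -13.8 194.6] yaw 1.571 grip 91.9 0.0 q [-0.03  0.08  2.03 -0.    1.03 -0.03] F [ 0.4 -0.1  1.1]
[np.float64(0.0018), np.float64(0.0003), np.float64(0.1806)] roll -0.0
1709 [407.2786373  -38.02742331  20.76871951] [466.97213456  21.14885884  66.26693956]
```

```bash
python3 -m handwheel '[{"xyz":[0.005,-0.002,0.04]},{"xyz":[0.005,-0.002,0.08]},{"xyz":[0.005,-0.002,0.12]},{"xyz":[0.005,-0.002,0.15]},{"xyz":[0.005,-0.002,0.17]},{"xyz":[0.005,-0.002,0.18]},{"xyz":[0.005,-0.002,0.18]}]' && python3 -m handwheel '[{"xyz":[0,0,0]},{"xyz":[0,0,0]},{"xyz":[0,0,0]},{"xyz":[0,0,0]},{"xyz":[0,0,0]},{"xyz":[0,0,0]},{"xyz":[0,0,0]},{"xyz":[0,0,0]}]' 0.03 15
python3 -c "
from h import *
rel((400,330,130,1.571),(400,330,15,1.571))"
```

```text
t 1.95 p [439.8 -13.7 194.6] yaw 1.571 grip 92.1 0.0 q [-0.03  0.08  2.03 -0.    1.03 -0.03] F [-0.6 -0.1 -0.9]
[np.float64(0.3437), np.float64(-0.0397), np.float64(0.0646)] roll -0.0
[np.float64(0.3437), np.float64(-0.0397), np.float64(0.1796)] roll -0.0invalid input
```

```bash
python3 -m handwheel '[{"xyz":[0.005,-0.002,0.04],"roll":0},{"xyz":[0.005,-0.002,0.08],"roll":0},{"xyz":[0.005,-0.002,0.12],"roll":0},{"xyz":[0.005,-0.002,0.15],"roll":0},{"xyz":[0.005,-0.002,0.17],"roll":0},{"xyz":[0.005,-0.002,0.18],"roll":0},{"xyz":[0.005,-0.002,0.18],"roll":0}]' && python3 -m handwheel '[{"xyz":[0,0,0],"roll":0},{"xyz":[0,0,0],"roll":0},{"xyz":[0,0,0],"roll":0},{"xyz":[0,0,0],"roll":0},{"xyz":[0,0,0],"roll":0},{"xyz":[0,0,0],"roll":0},{"xyz":[0,0,0],"roll":0},{"xyz":[0,0,0],"roll":0}]' 0.03 15
python3 -c "
from h import *
rel((400,330,130,1.571),(400,330,15,1.571))"
```

```text
clock: 2.65
ee_pos: [437.3, -8.1, 13.8]
tool_rot: [-0.001, 0.707, 0.708, -0.001]
wrist_force: [0.8, -0.8, 0.0]
grip_width: 91.8
grip_force: 0.0
clock: 3.45
ee_pos: [438.6, -7.7, 15.1]
tool_rot: [0.0, 0.706, 0.708, 0.0]
wrist_force: [-0.4, -0.2, 6.9]
grip_width: 56.8
grip_force: 15.0
t 3.45 p [438.6  -7.7  15.1] yaw 1.573 grip 56.8 15.0 q [-0.02  0.39  2.17  0.    0.58 -0.02] F [-0.4 -0.2  6.9]
[np.float64(0.3378), np.float64(-0.0379), np.float64(-0.1149)] roll 0.002
[np.float64(0.3378), np.float64(-0.0379), np.float64(0.0001)] roll 0.002
```

```bash
python3 -m handwheel '[{"xyz":[0,0,-0.02],"roll":0},{"xyz":[0,0,-0.05],"roll":0},{"xyz":[0.03,-0.004,-0.05],"roll":0},{"xyz":[0.07,-0.008,-0.05],"roll":0},{"xyz":[0.11,-0.013,-0.05],"roll":0},{"xyz":[0.15,-0.017,-0.05],"roll":0},{"xyz":[0.19,-0.021,-0.05],"roll":0},{"xyz":[0.23,-0.025,-0.05],"roll":0},{"xyz":[0.27,-0.03,-0.05],"roll":0},{"xyz":[0.31,-0.034,-0.05],"roll":0},{"xyz":[0.33,-0.038,-0.05],"roll":0},{"xyz":[0.337,-0.038,-0.05],"roll":0},{"xyz":[0.337,-0.038,-0.05],"roll":0},{"xyz":[0.337,-0.038,-0.035],"roll":0},{"xyz":[0.337,-0.038,-0.02],"roll":0},{"xyz":[0.337,-0.038,-0.01],"roll":0},{"xyz":[0.337,-0.038,-0.004],"roll":0},{"xyz":[0.337,-0.038,0],"roll":0},{"xyz":[0.337,-0.038,0.001],"roll":0},{"xyz":[0.337,-0.038,0.001],"roll":0}]'
python3 -c "
from h import *
rel()"
```

```text
clock: 5.45
ee_pos: [399.2, 328.6, 14.3]
tool_rot: [0.0, 0.706, 0.708, -0.0]
wrist_force: [-1.7, -4.0, 7.7]
grip_width: 56.5
grip_force: 15.0
t 5.45 p [399.2 328.6  14.3] yaw 1.573 grip 56.5 15.0 q [ 0.69  0.47  2.   -0.    0.66  0.68] F [-1.7 -4.   7.7]
```

```bash
python3 -m handwheel '[{"xyz":[0,0,0],"roll":0},{"xyz":[0,0,0],"roll":0},{"xyz":[0,0,0],"roll":0},{"xyz":[0,0,0],"roll":0},{"xyz":[0,0,0],"roll":0},{"xyz":[0,0,-0.03],"roll":0},{"xyz":[0,0,-0.07],"roll":0},{"xyz":[0,0,-0.12],"roll":0},{"xyz":[0,0,-0.17],"roll":0},{"xyz":[0,0,-0.17],"roll":0}]' 0.0919
python3 -c "
from h import *
snap('wrist','w2'); snap('top','t2')
f=load('w2');d=f['d'];fx,fy,cx,cy=f['k']
v,u=np.mgrid[:384,:512];P=np.stack([(u-cx)/fx*d,-(v-cy)/fy*d,-d],-1)@f['T'][:3,:3].T+f['T'][:3,3]
m=(d>0)&(P[...,2]>20)&(P[...,2]<120)&(np.hypot(P[...,0]-400,P[...,1]-330)<70)
Q=P[m];print(len(Q),Q.min(0),Q.max(0)); k=Q[Q[:,2]>75]; print('crown',k.mean(0),k.max(0))
rel((544,-50,180,1.439),(544,-50,52,1.439))"
```

```text
clock: 6.45
ee_pos: [402.5, 331.8, 190.1]
tool_rot: [0.001, 0.706, 0.708, 0.005]
wrist_force: [0.8, -0.4, 0.2]
grip_width: 91.8
grip_force: 0.0
2136 [367.0330253  298.01684857  20.7430438 ] [426.37026419 357.04070005  94.88757752]
crown [396.83949479 326.37852636  80.79953127] [411.39743079 339.10384987  94.88757752]
t 6.55 p [399.9 329.6 184.7] yaw 1.573 grip 91.7 0.0 q [ 0.69  0.22  1.89 -0.    1.03  0.68] F [ 0.1  0.  -0.4]
[np.float64(-0.3799), np.float64(0.1433), np.float64(0.0047)] roll 0.134
[np.float64(-0.3799), np.float64(0.1433), np.float64(0.1327)] roll 0.134
```

```bash
python3 -m handwheel '[{"xyz":[-0.38,0.143,0.0],"roll":0.134},{"xyz":[-0.38,0.143,0.0],"roll":0.134},{"xyz":[-0.38,0.143,0.0],"roll":0.134},{"xyz":[-0.38,0.143,0.0],"roll":0.134},{"xyz":[-0.38,0.143,0.0],"roll":0.134},{"xyz":[-0.38,0.143,0.0],"roll":0.134},{"xyz":[-0.38,0.143,0.0],"roll":0.134},{"xyz":[-0.38,0.143,0.0],"roll":0.134},{"xyz":[-0.38,0.143,0.0],"roll":0.134},{"xyz":[-0.38,0.143,0.0],"roll":0.134},{"xyz":[-0.38,0.143,0.0],"roll":0.134},{"xyz":[-0.38,0.143,0.0],"roll":0.134}]' 0.026
python3 -c "
from h import *
rel((544,-50,52,1.439))
snap('wrist','w3')
a=cv2.imread('pics/w3.png');cv2.imwrite('pics/w3b.png',cv2.resize(a,(800,600),interpolation=2))
f=load('w3');d=f['d'];fx,fy,cx,cy=f['k']
v,u=np.mgrid[:384,:512];P=np.stack([(u-cx)/fx*d,-(v-cy)/fy*d,-d],-1)@f['T'][:3,:3].T+f['T'][:3,3]
m=(d>0)&(P[...,2]>55)&(P[...,2]<85)&(np.hypot(P[...,0]-544,P[...,1]+50)<70)
Q=P[m];C=np.array([tocup(q) for q in Q]);print(len(Q))
k=C[:,0]<np.percentile(C[:,0],2)+9;print('bar cup x',C[k,0].min(),C[k,0].max(),'y',C[k,1].min(),C[k,1].max(),Q[k].mean(0),np.polyfit(C[k,1],C[k,0],1))
m=(d>0)&(P[...,2]>92)&(P[...,2]<108);C=np.array([tocup(q) for q in P[m]]);k=abs(C[:,1]+50)<60;print('front edge',np.percentile(C[k,0],[0,1,5]))
"
```

```text
clock: 7.75
ee_pos: [542.2, -49.0, 182.9]
tool_rot: [-0.001, 0.752, 0.66, -0.0]
wrist_force: [0.3, 1.3, -0.1]
grip_width: 25.7
grip_force: 0.0
t 7.75 p [542.2 -49.  182.9] yaw 1.44 grip 25.7 0.0 q [-0.09  0.26  1.84  0.    1.04  0.04] F [ 0.3  1.3 -0.1]
[np.float64(-0.0008), np.float64(0.0019), np.float64(0.1309)] roll 0.001
2077
bar cup x -170.7509225142414 -161.72209830956456 y -107.20762093071497 12.15085028426909 [543.22952449 -45.24718742  73.19846877] [ 8.95174515e-03 -1.65916006e+02]
front edge [-126.32710272 -124.34889157 -116.09410018]
```

View pics/w3b.png

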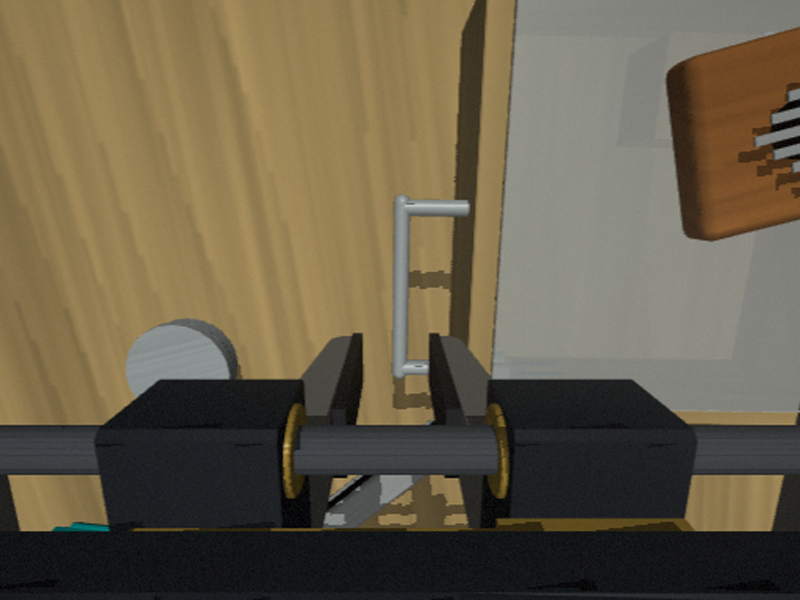

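```bash
sed -i 's/^O=.*/O=np.array([713.5,-21.]);CY=-.136/' h.py
python3 -m handwheel '[{"xyz":[0.002,0.001,0.04],"roll":0},{"xyz":[0.002,0.001,0.08],"roll":0},{"xyz":[0.002,0.001,0.11],"roll":0},{"xyz":[0.002,0.001,0.131],"roll":0},{"xyz":[0.002,0.001,0.131],"roll":0}]' && python3 -m handwheel '[{"xyz":[0,0,0],"roll":0},{"xyz":[0,0,0],"roll":0},{"xyz":[0,0,0],"roll":0},{"xyz":[0,0,0],"roll":0},{"xyz":[0,0,0],"roll":0}]' 0 25
python3 -c "
from h import *
H=cup(-110,120);print('hinge',H)
o=robot.get_obs();s=yaw()
p=o['ee_pos'][:2]
T=[]
for a in np.r_[.05,.1,np.arange(.2,1.56,.1)]:
    c,q=np.cos(a),-np.sin(a); d=p-H; T.append((*(H+[c*d[0]-q*d[1],q*d[0]+c*d[1]]),o['ee_pos'][2],s-a))
rel(*T)"
```

```text
clock: 8.3
ee_pos: [542.0, -47.3, 50.1]
tool_rot: [-0.002, 0.752, 0.66, -0.002]
wrist_force: [0.1, -0.5, -0.4]
grip_width: 25.7
grip_force: 0.0
clock: 8.8
ee_pos: [545.4, -48.4, 54.0]
tool_rot: [0.001, 0.752, 0.659, 0.001]
wrist_force: [-1.5, 2.8, 7.7]
grip_width: 9.1
grip_force: 25.0
hinge [620.78545038 112.80587539]
t 8.8 p [545.4 -48.4  54. ] yaw 1.438 grip 9.1 25.0 q [-0.09  0.44  1.93  0.    0.77  0.04] F [-1.5  2.8  7.7]
[np.float64(0.0029), np.float64(-0.0084), np.float64(-0.0)] roll 0.05
[np.float64(0.0062), np.float64(-0.0167), np.float64(-0.0)] roll 0.1
[np.float64(0.014), np.float64(-0.0327), np.float64(-0.0)] roll 0.2
[np.float64(0.0234), np.float64(-0.0478), np.float64(-0.0)] roll 0.3
[np.float64(0.0342), np.float64(-0.0619), np.float64(-0.0)] roll 0.4
[np.float64(0.0464), np.float64(-0.0748), np.float64(-0.0)] roll 0.5
[np.float64(0.0598), np.float64(-0.0865), np.float64(-0.0)] roll 0.6
[np.float64(0.0743), np.float64(-0.0968), np.float64(-0.0)] roll 0.7
[np.float64(0.0898), np.float64(-0.1056), np.float64(-0.0)] roll 0.8
[np.float64(0.1061), np.float64(-0.1128), np.float64(-0.0)] roll 0.9
[np.float64(0.123), np.float64(-0.1183), np.float64(-0.0)] roll 1.0
[np.float64(0.1403), np.float64(-0.1221), np.float64(-0.0)] roll 1.1
[np.float64(0.158), np.float64(-0.1242), np.float64(-0.0)] roll 1.2
[np.float64(0.1758), np.float64(-0.1244), np.float64(-0.0)] roll 1.3
[np.float64(0.1935), np.float64(-0.123), np.float64(-0.0)] roll 1.4
[np.float64(0.211), np.float64(-0.1197), np.float64(-0.0)] roll 1.5
```

```bash
python3 -m handwheel '[{"xyz":[0.003,-0.008,0],"roll":0.05},{"xyz":[0.006,-0.017,0],"roll":0.1},{"xyz":[0.010,-0.025,0],"roll":0.15},{"xyz":[0.014,-0.033,0],"roll":0.2},{"xyz":[0.019,-0.040,0],"roll":0.25},{"xyz":[0.023,-0.048,0],"roll":0.3},{"xyz":[0.029,-0.055,0],"roll":0.35},{"xyz":[0.034,-0.062,0],"roll":0.4},{"xyz":[0.034,-0.062,0],"roll":0.4}]'
python3 -c "
from h import *
rel()"
```

```text
clock: 9.7
ee_pos: [489.7, -5.9, 54.0]
tool_rot: [0.001, 0.869, 0.496, 0.003]
wrist_force: [5.2, 4.2, 1.2]
grip_width: 9.0
grip_force: 25.0
t 9.7 p [489.7  -5.9  54. ] yaw 1.037 grip 9.0 25.0 q [-0.02  0.37  2.05  0.    0.71  0.52] F [5.2 4.2 1.2]
```

```bash
python3 -m handwheel '[{"xyz":[0.003,-0.008,0],"roll":0.05},{"xyz":[0.006,-0.017,0],"roll":0.1},{"xyz":[0.014,-0.033,0],"roll":0.2},{"xyz":[0.023,-0.048,0],"roll":0.3},{"xyz":[0.034,-0.062,0],"roll":0.4},{"xyz":[0.046,-0.075,0],"roll":0.5},{"xyz":[0.060,-0.0865,0],"roll":0.6},{"xyz":[0.074,-0.097,0],"roll":0.7},{"xyz":[0.090,-0.1055,0],"roll":0.8},{"xyz":[0.106,-0.113,0],"roll":0.9},{"xyz":[0.123,-0.118,0],"roll":1.0},{"xyz":[0.140,-0.122,0],"roll":1.1},{"xyz":[0.149,-0.123,0],"roll":1.15},{"xyz":[0.149,-0.123,0],"roll":1.15},{"xyz":[0.149,-0.123,0],"roll":1.15}]'
python3 -c "
from h import *
rel()"
```

```text
clock: 11.2
ee_pos: [459.3, 184.5, 54.0]
tool_rot: [-0.001, 0.999, -0.054, 0.002]
wrist_force: [4.6, -1.3, 6.8]
grip_width: 9.0
grip_force: 25.0
t 11.2 p [459.3 184.5  54. ] yaw -0.109 grip 9.0 25.0 q [ 0.38  0.38  2.04 -0.    0.72  2.06] F [ 4.6 -1.3  6.8]
```

```bash
python3 -m handwheel '[{"xyz":[0,0,0],"roll":0},{"xyz":[0,0,0],"roll":0},{"xyz":[0,0,0],"roll":0},{"xyz":[0,0,-0.04],"roll":0},{"xyz":[0,0,-0.08],"roll":0},{"xyz":[0,0,-0.12],"roll":0},{"xyz":[0,0,-0.12],"roll":0}]' 0.028
python3 -c "
from h import *
rel((480,-242,180,.564))
T=np.array(robot.camera_params('wrist')['T']);d=T[:3,3]-robot.get_obs()['ee_pos'];s=yaw();print('cam off tool x,y,up',np.cos(s)*d[0]+np.sin(s)*d[1],np.sin(s)*d[0]-np.cos(s)*d[1],d[2])"
```

```text
clock: 11.9
ee_pos: [459.5, 184.9, 177.2]
tool_rot: [-0.002, 0.998, -0.055, 0.003]
wrist_force: [-0.2, 0.6, 0.1]
grip_width: 28.4
grip_force: 0.0
t 11.9 p [459.5 184.9 177.2] yaw -0.111 grip 28.4 0.0 q [0.38 0.19 1.95 0.   1.   2.06] F [-0.2  0.6  0.1]
[np.float64(0.0676), np.float64(0.422), np.float64(-0.0028)] roll -0.675
cam off tool x,y,up 62.31090695640271 1.6126037606182537 169.54092369834058
```

```bash
python3 -m handwheel '[{"xyz":[0.055,0.452,0],"roll":-0.675},{"xyz":[0.055,0.452,0],"roll":-0.675},{"xyz":[0.055,0.452,0],"roll":-0.675},{"xyz":[0.055,0.452,0],"roll":-0.675},{"xyz":[0.055,0.452,0],"roll":-0.675},{"xyz":[0.055,0.452,0],"roll":-0.675},{"xyz":[0.055,0.452,0],"roll":-0.675},{"xyz":[0.055,0.452,0],"roll":-0.675},{"xyz":[0.055,0.452,0],"roll":-0.675},{"xyz":[0.055,0.452,0],"roll":-0.675},{"xyz":[0.055,0.452,0],"roll":-0.675},{"xyz":[0.055,0.452,0],"roll":-0.675},{"xyz":[0.055,0.452,0],"roll":-0.675}]' 0.06
python3 -c "
from h import *
rel()
snap('wrist','w4')
a=cv2.imread('pics/w4.png');cv2.imwrite('pics/w4b.png',cv2.resize(a,(800,600),interpolation=2))
f=load('w4');d=f['d'];fx,fy,cx,cy=f['k']
v,u=np.mgrid[:384,:512];P=np.stack([(u-cx)/fx*d,-(v-cy)/fy*d,-d],-1)@f['T'][:3,:3].T+f['T'][:3,3]
m=(d>0)&(P[...,2]>15)&(P[...,2]<36)&(np.hypot(P[...,0]-500,P[...,1]+228)<92)
Q=P[m][:,:2];print(len(Q),P[m][:,2].mean());r=cv2.minAreaRect(Q.astype(np.float32));print(r,cv2.boxPoints(r))
snap('scene','s4');b=cv2.imread('pics/s4.png')[130:310,200:440];cv2.imwrite('pics/s4b.png',cv2.resize(b,None,fx=3.3,fy=3.3,interpolation=2))
"
```

```text
clock: 13.2
ee_pos: [460.8, -270.2, 171.8]
tool_rot: [-0.001, 0.96, 0.278, -0.001]
wrist_force: [-0.5, 0.7, -0.5]
grip_width: 59.9
grip_force: 0.0
t 13.2 p [ 460.8 -270.2  171.8] yaw 0.564 grip 59.9 0.0 q [-0.53  0.26  1.87  0.    1.01  0.47] F [-0.5  0.7 -0.5]
4115 24.83312100502495
((498.4136962890625, -228.2893524169922), (168.33277893066406, 28.29755401611328), 33.29872131347656) [[ 420.29803 -262.67123]
 [ 435.8335  -286.32288]
 [ 576.52936 -193.90747]
 [ 560.9939  -170.25583]]
```

View pics/w4b.png

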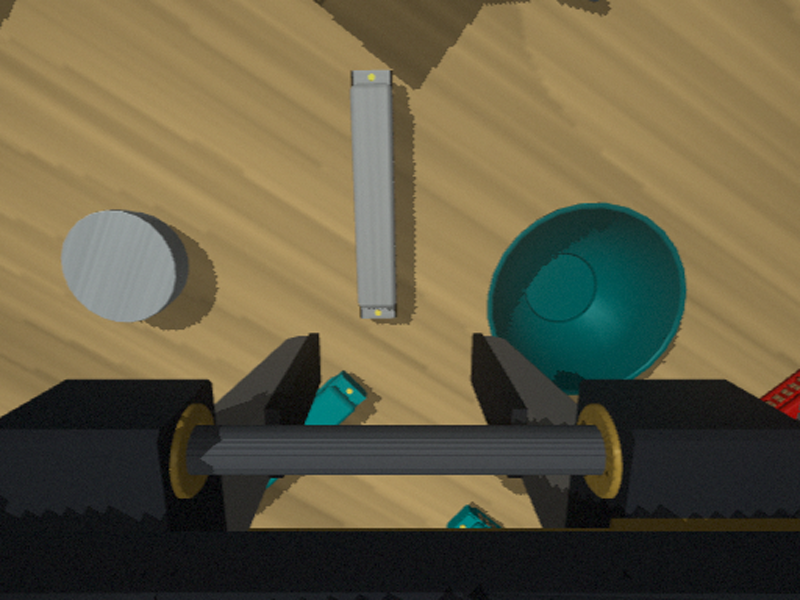

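View pics/s4b.png

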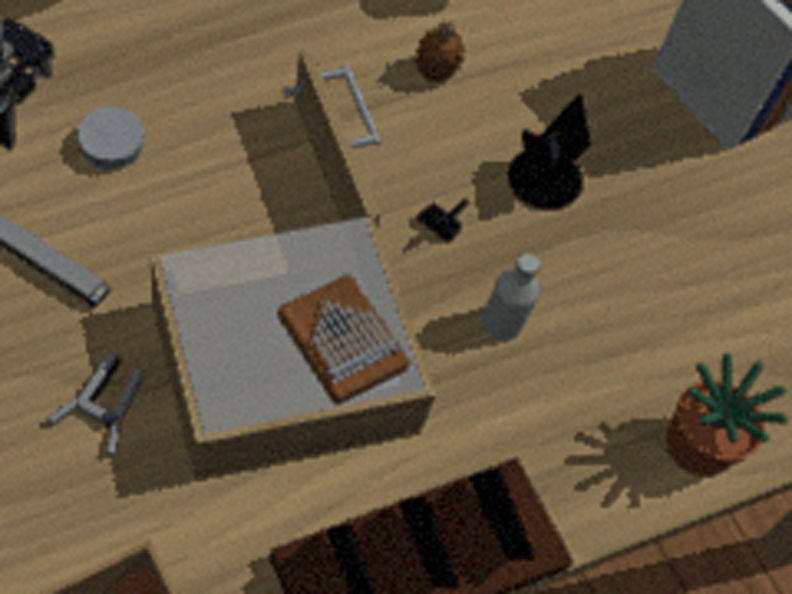

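The picture shows the harmonica (silver) from (372,75) to (378,313), with the fingers just behind it. The door is wide open and the shaker stands upright. Next I'll check the faint string box in w3.

```bash
python3 -c "
from h import *
rel((449,-260.7,60,.581),(449,-260.7,4.5,.581))
for u,v in [(620,145),(625,60),(670,40)]:
  for z in (9,59): print((u,v,z),tocup(px('w3',u*.64,v*.64,z)))
"
```

```text
t 13.3 p [ 461.3 -270.   172.3] yaw 0.565 grip 60.4 0.0 q [-0.53  0.26  1.87  0.    1.01  0.47] F [-0.6 -0.3  0.3]
[np.float64(-0.0054), np.float64(-0.0144), np.float64(0.1123)] roll -0.016
[np.float64(-0.0054), np.float64(-0.0144), np.float64(0.1678)] roll -0.016
(620, 145, 9) [-7.20706177 44.05576106]
(620, 145, 59) [-30.57623286  39.52713849]
(625, 60, 9) [-10.47277734  99.75649065]
(625, 60, 59) [-33.36598736  87.1097763 ]
(670, 40, 9) [ 18.66055545 112.3472676 ]
(670, 40, 59) [-8.47868638 97.86551297]
```

```bash
python3 -m handwheel '[{"xyz":[-0.005,-0.014,0.04],"roll":-0.016},{"xyz":[-0.005,-0.014,0.08],"roll":-0.016},{"xyz":[-0.005,-0.014,0.12],"roll":-0.016},{"xyz":[-0.005,-0.014,0.15],"roll":-0.016},{"xyz":[-0.005,-0.014,0.166],"roll":-0.016},{"xyz":[-0.005,-0.014,0.166],"roll":-0.016}]' && python3 -m handwheel '[{"xyz":[0,0,0],"roll":0},{"xyz":[0,0,0],"roll":0},{"xyz":[0,0,0],"roll":0},{"xyz":[0,0,0],"roll":0},{"xyz":[0,0,0],"roll":0},{"xyz":[0,0,0],"roll":0}]' 0.0 50 && python3 -m handwheel '[{"xyz":[0,0,-0.02],"roll":0},{"xyz":[0,0,-0.05],"roll":0},{"xyz":[0,0,-0.05],"roll":0}]'
python3 -c "
from h import *
P=[cup(x,-40) for x in (-285,-145)]
rel((*P[0],40,CY),(*P[1],40,CY))"
```

```text
clock: 13.9
ee_pos: [448.3, -260.2, 4.6]
tool_rot: [-0.002, 0.958, 0.287, -0.001]
wrist_force: [-0.6, -0.2, 1.0]
grip_width: 60.0
grip_force: 0.0
clock: 14.5
ee_pos: [450.1, -262.3, 7.4]
tool_rot: [0.0, 0.958, 0.286, 0.0]
wrist_force: [-0.8, 2.0, 7.1]
grip_width: 27.3
grip_force: 50.0
clock: 14.8
ee_pos: [451.7, -263.4, 59.6]
tool_rot: [0.002, 0.958, 0.286, 0.002]
wrist_force: [1.3, 0.3, -2.3]
grip_width: 27.5
grip_force: 50.0
t 14.8 p [ 451.7 -263.4   59.6] yaw 0.58 grip 27.5 50.0 q [-0.53  0.4   1.98 -0.    0.76  0.46] F [ 1.3  0.3 -2.3]
[np.float64(0.1105), np.float64(-0.2162), np.float64(0.0196)] roll 0.716
[np.float64(0.2161), np.float64(-0.1243), np.float64(0.0196)] roll 0.716
```

```bash
python3 -m handwheel '[{"xyz":[-0.03,-0.03,0],"roll":0.05},{"xyz":[-0.03,-0.07,0],"roll":0.15},{"xyz":[0.0,-0.11,0],"roll":0.28},{"xyz":[0.02,-0.15,0],"roll":0.42},{"xyz":[0.04,-0.18,0],"roll":0.56},{"xyz":[0.06,-0.21,0],"roll":0.66},{"xyz":[0.077,-0.246,0],"roll":0.716},{"xyz":[0.077,-0.246,0],"roll":0.716},{"xyz":[0.077,-0.246,0],"roll":0.716},{"xyz":[0.077,-0.246,0],"roll":0.716}]'
python3 -c "
from h import *
P=[cup(x,-40) for x in (-285,-145)]
rel((*P[0],40,CY),(*P[1],40,CY))
o=robot.get_obs();print(tocup(o['ee_pos']))
snap('wrist','w5')
f=load('w5');d=f['d'];fx,fy,cx,cy=f['k']
v,u=np.mgrid[:384,:512];P=np.stack([(u-cx)/fx*d,-(v-cy)/fy*d,-d],-1)@f['T'][:3,:3].T+f['T'][:3,3]
m=(d>0)&(P[...,2]>35);C=np.array([[*tocup(q),q[2]] for q in P[m]])
C=C[(C[:,0]<-150)&(C[:,0]>-315)&(abs(C[:,1]+40)<25)]
for a in range(-310,-150,20):
  k=C[(C[:,0]>=a)&(C[:,0]<a+20)]; print(a,len(k),k.mean(0) if len(k) else '', k[:,1].min() if len(k) else '',k[:,1].max() if len(k) else '')
print(C[:,0].max())
"
```

```text
clock: 15.8
ee_pos: [379.5, -14.7, 56.4]
tool_rot: [0.0, 0.998, -0.068, -0.0]
wrist_force: [-0.2, 1.0, -2.3]
grip_width: 27.6
grip_force: 50.0
t 15.8 p [379.5 -14.7  56.4] yaw -0.136 grip 27.6 50.0 q [-0.04  0.23  2.27 -0.    0.64  1.66] F [-0.2  1.  -2.3]
[np.float64(0.0468), np.float64(0.0009), np.float64(0.0164)] roll 0.0
[np.float64(0.1868), np.float64(0.001), np.float64(0.0164)] roll 0.0
[-331.79458557  -39.09319993]
-310 12081 [-305.34994081  -39.9221159   151.22179179] -64.99968966606332 -15.003398420938623
-290 2089 [-279.76122544  -39.47702178   74.51005874] -53.926432350179084 -25.647426780153175
-270 2244 [-259.744563    -39.40712825   74.38641067] -53.83995790744459 -25.46627840698327
-250 2484 [-239.85112384  -39.32720876   74.32654317] -53.79762395468008 -25.38079389051329
-230 2190 [-221.90259586  -39.17218642   74.25211017] -53.554178233436296 -25.329280309823105
-210 0   
-190 0   
-170 0   
-213.17822020699103
```

```bash
python3 -m handwheel '[{"xyz":[0.02,0,0.02],"roll":0},{"xyz":[0.05,0,0.03],"roll":0},{"xyz":[0.08,0,0.03],"roll":0},{"xyz":[0.11,0,0.03],"roll":0},{"xyz":[0.13,0,0.03],"roll":0},{"xyz":[0.15,0,0.03],"roll":0},{"xyz":[0.17,0,0.03],"roll":0},{"xyz":[0.185,0,0.03],"roll":0},{"xyz":[0.2,0,0.03],"roll":0},{"xyz":[0.2,0,0.035],"roll":0},{"xyz":[0.2,0,0.036],"roll":0},{"xyz":[0.2,0,0.036],"roll":0}]'
python3 -c "
from h import *
rel();print(tocup(robot.get_obs()['ee_pos']),load('w5')['k'])"
```

```text
clock: 17.05
ee_pos: [575.9, -41.9, 19.8]
tool_rot: [-0.0, 0.998, -0.068, -0.001]
wrist_force: [-0.5, -0.3, -1.2]
grip_width: 27.5
grip_force: 50.0
t 17.05 p [575.9 -41.9  19.8] yaw -0.137 grip 27.5 50.0 q [-0.08  0.53  1.87  0.    0.74  1.63] F [-0.5 -0.3 -1.2]
[-133.47190391  -39.34346634] [290.92000403 290.92000403 252.88494923 190.51902766]
```

```bash
python3 -m handwheel '[{"xyz":[0,0,0.001],"roll":0},{"xyz":[0,0,0.001],"roll":0},{"xyz":[0,0,0.001],"roll":0},{"xyz":[0,0,0.001],"roll":0},{"xyz":[-0.03,0,0],"roll":0},{"xyz":[-0.055,0,0],"roll":0},{"xyz":[-0.055,0,0],"roll":0}]' 0.06 && python3 -m handwheel '[{"xyz":[0,0,0],"roll":0},{"xyz":[0,0,0],"roll":0},{"xyz":[0,0,0],"roll":0},{"xyz":[0,0,0],"roll":0},{"xyz":[0,0,0],"roll":0}]' 0.0 10
python3 -c "
from h import *
rel();print(tocup(robot.get_obs()['ee_pos']))
snap('wrist','w6')
f=load('w6');d=f['d'];fx,fy,cx,cy=f['k']
v,u=np.mgrid[:384,:512];P=np.stack([(u-cx)/fx*d,-(v-cy)/fy*d,-d],-1)@f['T'][:3,:3].T+f['T'][:3,3]
m=(d>0)&(P[...,2]>26)&(P[...,2]<50);C=np.array([[*tocup(q),q[2]] for q in P[m]])
C=C[(C[:,0]<-115)&(C[:,0]>-172)&(abs(C[:,1]+40)<30)]
print(len(C),C.min(0),C.max(0),C.mean(0))
"
```

```text
clock: 17.75
ee_pos: [519.3, -33.4, 20.2]
tool_rot: [-0.0, 0.998, -0.068, -0.002]
wrist_force: [0.0, 0.4, -0.8]
grip_width: 60.3
grip_force: 0.0
clock: 18.25
ee_pos: [523.4, -33.9, 20.5]
tool_rot: [-0.0, 0.998, -0.068, 0.0]
wrist_force: [0.0, -0.3, -0.7]
grip_width: 22.1
grip_force: 0.0
t 18.25 p [523.4 -33.9  20.5] yaw -0.136 grip 22.1 0.0 q [-0.07  0.47  1.99  0.    0.68  1.64] F [ 0.  -0.3 -0.7]
[-186.59018907  -38.56101518]
3873 [-157.37329343  -54.14552361   26.00168661] [-115.23553495  -25.79569193   37.15577803] [-134.73700198  -39.79156874   33.48000021]
```

```bash
python3 -m handwheel '[{"xyz":[0.01,0.001,0],"roll":0},{"xyz":[0.02,0.001,0],"roll":0},{"xyz":[0.028,0.001,0],"roll":0},{"xyz":[0.036,0.001,0],"roll":0},{"xyz":[0.044,0.001,0],"roll":0},{"xyz":[0.05,0.001,0],"roll":0},{"xyz":[0.055,0.001,0],"roll":0},{"xyz":[0.055,0.001,0],"roll":0}]' 
python3 -c "
from h import *
rel();print(tocup(robot.get_obs()['ee_pos']))
snap('wrist','w7')
a=cv2.imread('pics/w7.png');cv2.imwrite('pics/w7b.png',cv2.resize(a,(800,600),interpolation=2))
"
```

```text
clock: 19.1
ee_pos: [578.3, -42.4, 20.6]
tool_rot: [0.0, 0.998, -0.068, 0.0]
wrist_force: [0.4, 0.7, 0.2]
grip_width: 0.6
grip_force: 0.0
t 19.1 p [578.3 -42.4  20.6] yaw -0.136 grip 0.6 0.0 q [-0.08  0.53  1.87 -0.    0.74  1.63] F [0.4 0.7 0.2]
[-131.00847315  -39.54334458]
```

View pics/w7b.png

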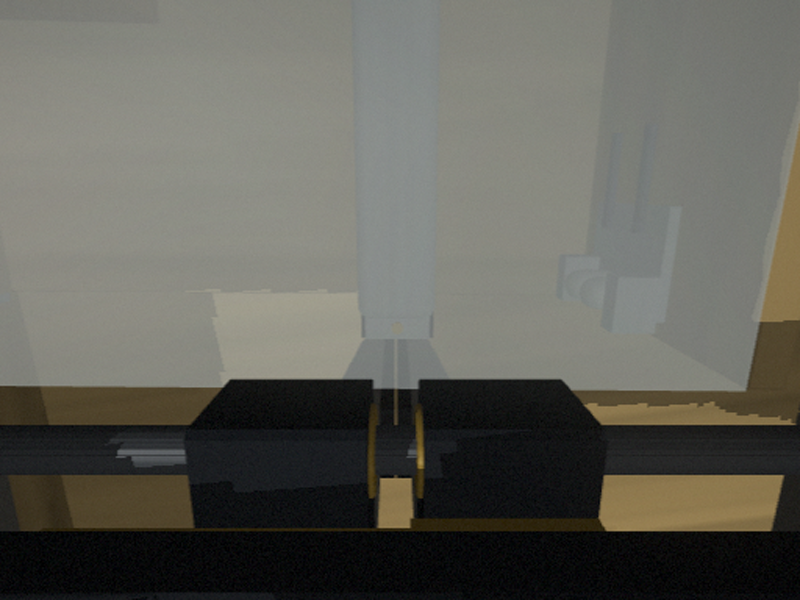

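Through the clear pane, the harmonica's rear end is at (397,336) against the fingertips. The string box is far left and the catch is at (610,290), well clear.

```bash
python3 -c "
from h import *
print('rear',tocup(px('w7',397*.64,337*.64,36)),'corners',tocup(px('w7',362*.64,337*.64,36)),tocup(px('w7',433*.64,337*.64,36)),'pane edge z100',tocup(px('w7',300*.64,388*.64,100)),tocup(px('w7',300*.64,388*.64,93)),'finger',tocup(px('w7',345*.64,378*.64,40)))
"
```

```text
rear [-118.89015621  -41.3800921 ] corners [-118.87472881  -28.94561338] [-118.90602691  -54.17187804] pane edge z100 [-108.98208156  -20.37521858] [-112.20022666  -18.79774251] finger [-132.76816417  -22.96205261]
```

```bash
python3 -m handwheel '[{"xyz":[-0.025,0.001,0],"roll":0},{"xyz":[-0.04,0.001,0],"roll":0},{"xyz":[-0.04,0.001,0],"roll":0},{"xyz":[-0.026,0.001,0],"roll":0},{"xyz":[0.003,0.001,0],"roll":0},{"xyz":[0.003,0.001,0],"roll":0},{"xyz":[-0.02,0.001,0],"roll":0},{"xyz":[-0.02,0.001,0],"roll":0}]' 
python3 -c "
from h import *
rel();print(tocup(robot.get_obs()['ee_pos']))
snap('wrist','w8')
a=cv2.imread('pics/w8.png')[150:300,180:330];cv2.imwrite('pics/w8b.png',cv2.resize(a,None,fx=4,fy=4,interpolation=2))
"
```

```text
clock: 19.95
ee_pos: [554.7, -40.3, 20.0]
tool_rot: [-0.0, 0.998, -0.068, -0.002]
wrist_force: [0.0, 0.5, -0.2]
grip_width: 0.3
grip_force: 0.0
t 19.95 p [554.7 -40.3  20. ] yaw -0.136 grip 0.3 0.0 q [-0.08  0.51  1.92  0.    0.72  1.63] F [ 0.   0.5 -0.2]
[-154.66429077  -40.66903347]
```

View pics/w8b.png

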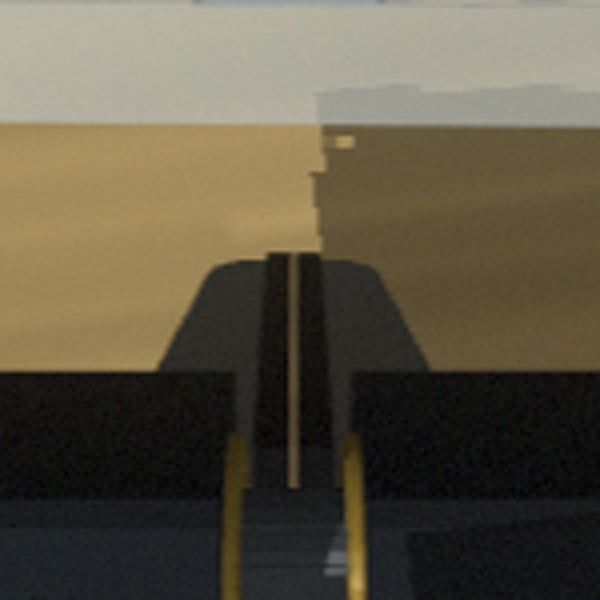

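The harmonica slid in, with its rear edge at crop row ~2, x 195 to 370. I'll compute its position.

```bash
python3 -c "
from h import *
im=load('w8')['im'].astype(int).sum(2)
print(im[120:156,250])
for u in (230,250,270): print(tocup(px('w8',u,150,36)))
H=cup(-110,120)
print('handle now',[H],)
a=1.55
rel((*cup(-240,-40),180,CY))
snap('top','t8');f=load('t8');d=f['d'];fx,fy,cx,cy=f['k']
v,u=np.mgrid[:384,:512];P=np.stack([(u-cx)/fx*d,-(v-cy)/fy*d,-d],-1)@f['T'][:3,:3].T+f['T'][:3,3]
m=(d>0)&(P[...,2]>88)&(P[...,2]<110);C=np.array([[*tocup(q),q[2]] for q in P[m]])
k=C[(C[:,0]<-150)&(C[:,0]>-370)&(C[:,1]>60)&(C[:,1]<160)];
print(len(k),k.min(0),k.max(0),np.polyfit(k[:,0],k[:,1],1))
"
```

```text
[467 466 463 472 465 467 466 467 468 464 465 462 461 452 455 468 472 469
 472 469 463 466 462 465 463 462 467 469 473 466 475 490 518 517 518 518]
[-106.11324866  -29.87614095]
[-106.12351687  -40.34038691]
[-106.13378675  -50.80634212]
handle now [array([620.78545038, 112.80587539])]
t 20.0 p [556.4 -40.5  20.4] yaw -0.136 grip 0.9 0.0 q [-0.08  0.51  1.91  0.    0.72  1.63] F [ 0.2  0.4 -0.3]
[np.float64(-0.087), np.float64(-0.0006), np.float64(-0.1596)] roll -0.0
384 [-349.28416623  110.01597094   88.49125512] [-150.34131087  133.03337401  103.97348349] [3.90622736e-02 1.30420472e+02]
```

Its rear end is at about -106 to -108, so the margin is small. I'll flip the tool so the camera looks in under the pane and measure it directly.

```bash
python3 -m handwheel '[{"xyz":[-0.02,0,-0.03],"roll":0},{"xyz":[-0.02,-0.01,-0.07],"roll":-0.1},{"xyz":[0.0,-0.02,-0.098],"roll":-0.25},{"xyz":[0.02,-0.04,-0.098],"roll":-0.4},{"xyz":[0.04,-0.04,-0.098],"roll":-0.55},{"xyz":[0.04,-0.04,-0.098],"roll":-0.7},{"xyz":[0.04,-0.04,-0.098],"roll":-0.85},{"xyz":[0.04,-0.04,-0.098],"roll":-1.0},{"xyz":[0.04,-0.04,-0.098],"roll":-1.15},{"xyz":[0.04,-0.04,-0.098],"roll":-1.3},{"xyz":[0.04,-0.04,-0.098],"roll":-1.45},{"xyz":[0.04,-0.04,-0.098],"roll":-1.6},{"xyz":[0.04,-0.04,-0.098],"roll":-1.75},{"xyz":[0.04,-0.04,-0.098],"roll":-1.9},{"xyz":[0.04,-0.04,-0.098],"roll":-2.05},{"xyz":[0.04,-0.04,-0.098],"roll":-2.2},{"xyz":[0.04,-0.04,-0.098],"roll":-2.35},{"xyz":[0.04,-0.04,-0.098],"roll":-2.5},{"xyz":[0.04,-0.04,-0.098],"roll":-2.65},{"xyz":[0.04,-0.04,-0.098],"roll":-2.8}]' && python3 -m handwheel '[{"xyz":[0,0,0],"roll":-0.15},{"xyz":[0,0,0],"roll":-0.3},{"xyz":[0,0,0],"roll":-0.34},{"xyz":[0,0,0],"roll":-0.34},{"xyz":[0,0,0],"roll":-0.34}]'
python3 -c "
from h import *
rel();print(tocup(robot.get_obs()['ee_pos']))
snap('wrist','w9')
a=cv2.imread('pics/w9.png')[:290,60:450];cv2.imwrite('pics/w9b.png',cv2.resize(a,None,fx=2,fy=2,interpolation=2))
f=load('w9');d=f['d'];fx,fy,cx,cy=f['k']
v,u=np.mgrid[:384,:512];P=np.stack([(u-cx)/fx*d,-(v-cy)/fy*d,-d],-1)@f['T'][:3,:3].T+f['T'][:3,3]
C=np.stack([*np.moveaxis(np.array([[tocup(q) for q in r] for r in P]),-1,0),P[...,2]],-1)
for c in range(100,420,40):
  print('col',c)
  for r in range(190,275,6): print(r,np.round(C[r,c]).astype(int),end=' ')
  print()
"
```

```text
clock: 22.05
ee_pos: [603.5, -6.4, 118.9]
tool_rot: [0.001, 0.234, 0.972, 0.0]
wrist_force: [-0.3, 0.7, 0.4]
grip_width: 0.4
grip_force: 0.0
clock: 22.55
ee_pos: [603.1, -6.4, 118.8]
tool_rot: [0.0, 0.07, 0.998, 0.0]
wrist_force: [0.9, -0.5, -0.1]
grip_width: 0.6
grip_force: 0.0
t 22.55 p [603.1  -6.4 118.8] yaw 3.002 grip 0.6 0.0 q [-0.01  0.42  1.76 -0.    0.95 -1.44] F [ 0.9 -0.5 -0.1]
[-111.34777052   -0.53128466]
col 100
190 [-110 -158   -2] 196 [-104 -159   -1] 202 [ -97 -160   -1] 208 [ -91 -161   -1] 214 [-110 -117   79] 220 [-106 -117   80] 226 [-108 -107   99] 232 [-104 -108   99] 238 [ -99 -108   98] 244 [ -94 -109   98] 250 [ -90 -109   99] 256 [ -86 -110   99] 262 [ -81 -110   99] 268 [ -76 -111   99] 274 [-139  -41  219] 
col 140
190 [-110 -116    1] 196 [-106 -115    7] 202 [-105 -107   28] 208 [-103 -102   41] 214 [ -99 -101   44] 220 [ -80 -117    7] 226 [-108  -80   99] 232 [-104  -80   99] 238 [-99 -80  99] 244 [-95 -81  99] 250 [-144  -32  216] 256 [-145  -30  220] 262 [-145  -29  224] 268 [-145  -28  226] 274 [-144  -27  228] 
col 180
190 [-110  -76    0] 196 [-1
[... 1116 characters left out ...]
1  217] 256 [-145   10  220] 262 [-144   10  222] 268 [-144   10  225] 274 [-145    9  229] 
col 340
190 [-109   87   -2] 196 [-105   85    8] 202 [-99  85   8] 208 [-93  85   8] 214 [-86  86   7] 220 [-80  86   8] 226 [-107   58   99] 232 [-103   58   99] 238 [-98  59  99] 244 [-144   23  212] 250 [-145   22  216] 256 [-145   21  220] 262 [-145   20  223] 268 [-144   19  225] 274 [-145   18  229] 
col 380
190 [-114  119   19] 196 [-109  117   24] 202 [-105  115   31] 208 [-99 115  31] 214 [-94 115  32] 220 [-89 114  35] 226 [-107   86   99] 232 [-103   86   99] 238 [-99  86  99] 244 [-94  87 100] 250 [-90  87  99] 256 [-85  88  99] 262 [-80  88  98] 268 [-144   29  225] 274 [-145   27  229]
```

View pics/w9b.png

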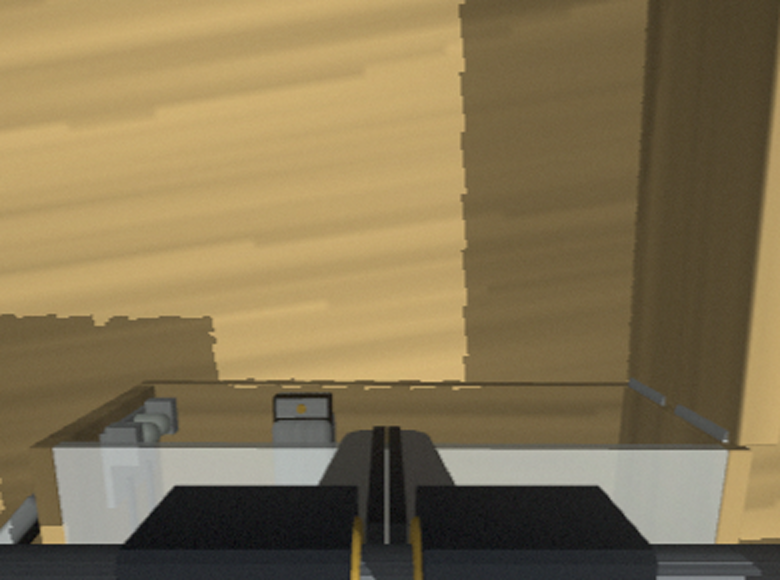

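```bash
python3 -c "
from h import *
im=load('w9')['im'].astype(int).sum(2)
for c in (170,180,203,212,220,240): print(c,im[186:212,c])
for r in (190,191,192,193,194,195,196,197,198): print(r,tocup(px('w9',212,r,9))[0],end=' ')
f=load('w9');print()
for r in range(190,206): print(r,[np.round([tocup(px('w9',c,r))[0],px('w9',c,r)[2]],1).tolist() for c in (206,214,222,180)])
"
```

```text
170 [436 441 450 461 305 194 263 278 280 284 280 278 284 277 277 267 266 263
 260 262 266 275 287 294 290 288]
180 [449 459 462 465 255 198 341 451 294 275 279 278 286 279 278 267 265 266
 258 255 278 273 281 290 294 297]
203 [472 489 493 496 260 206 294 448 281 275 235 100  91 213 302 313 308 314
 316 307 313 321 318 108 266 289]
212 [485 491 500 502 394 209 293 278 284 277 208  89  76 264 308 307 289 294
 267 269 304 319 247 101 263 279]
220 [498 499 501 503 286 206 236 279 271 276 238  86  78 253 311 303 310 311
 308 312 305 313 249 120 257 283]
240 [510 507 503 507 289 202 261 274 270 275 278 279 289 279 272 265 265 264
 262 258 258 266 279 283 285 295]
190 -111.96736922087301 191 -110.95395815687229 192 -109.93887726060771 193 -108.92212240151618 194 -107.9036894353999 195 -106.88357420437023 196 -105.86177253679124 197 -104.83828024722212 198 -103.81309313636108 
190 [[-109.6, -1.2], [-109.8, -0.3], [-109.6, -0.6], [-110.0, 0.1]]
191 [[-109.6, 3.3], [-109.6, 3.2], [-109.5, 3.1], [-110.0, 4.6]]
192 [[-109.6, 7.5], [-109.4, 6.9], [-109.5, 7.2], [-109.5, 6.6]]
193 [[-109.2, 9.9], [-108.8, 8.5], [-108.8, 8.8], [-108.9, 8.4]]
194 [[-107.6, 7.9], [-107.9, 9.1], [-107.7, 8.4], [-107.7, 7.5]]
195 [[-106.9, 8.9], [-107.0, 9.4], [-106.8, 9.0], [-106.9, 8.6]]
196 [[-107.9, 16.8], [-107.3, 14.7], [-108.2, 18.2], [-105.8, 8.3]]
197 [[-107.8, 20.1], [-107.6, 19.7], [-108.1, 21.7], [-104.7, 7.8]]
198 [[-107.2, 21.7], [-107.8, 23.9], [-107.6, 23.5], [-103.4, 7.1]]
199 [[-107.5, 26.6], [-107.9, 28.0], [-107.9, 28.1], [-102.5, 7.5]]
200 [[-106.9, 27.6], [-106.8, 27.6], [-106.9, 27.8], [-101.7, 8.4]]
201 [[-105.5, 26.3], [-106.3, 29.1], [-105.7, 27.0], [-100.2, 6.8]]
202 [[-104.8, 27.2], [-104.9, 27.5], [-105.0, 28.0], [-99.4, 7.5]]
203 [[-103.6, 26.1], [-104.1, 28.2], [-103.9, 27.6], [-98.7, 8.8]]
204 [[-102.8, 26.9], [-102.9, 27.2], [-103.0, 27.6], [-97.2, 7.1]]
205 [[-102.0, 27.4], [-102.1, 27.9], [-102.0, 27.5], [-96.2, 7.3]]
```

The floor's front face reads -109.6 and the harmonica's end face -107.7, so the harmonica is wholly inside at about -108.1. It's level, with its top at about 36 mm. Next I'll re-grip the handle and swing the door shut.

```bash
python3 -c "
from h import *
rel((459.3,184.5,177,-.109))"
python3 -m handwheel '[{"xyz":[0,0,-0.03],"roll":0.1},{"xyz":[0,0,-0.058],"roll":0.25},{"xyz":[0,0,-0.058],"roll":0.4},{"xyz":[0,0,-0.058],"roll":0.55},{"xyz":[0,0,-0.058],"roll":0.7},{"xyz":[0,0,-0.058],"roll":0.85},{"xyz":[0,0,-0.058],"roll":1.0},{"xyz":[0,0,-0.058],"roll":1.15},{"xyz":[0,0,-0.058],"roll":1.3},{"xyz":[0,0,-0.058],"roll":1.45},{"xyz":[0,0,-0.058],"roll":1.6},{"xyz":[0,0,-0.058],"roll":1.75},{"xyz":[0,0,-0.058],"roll":1.9},{"xyz":[0,0,-0.058],"roll":2.05},{"xyz":[0,0,-0.058],"roll":2.2},{"xyz":[0,0,-0.058],"roll":2.35},{"xyz":[0,0,-0.058],"roll":2.5},{"xyz":[0,0,-0.058],"roll":2.65},{"xyz":[0,0,-0.058],"roll":2.8},{"xyz":[0,0,-0.058],"roll":2.95}]' 0.028
python3 -c "
from h import *
rel((459.3,184.5,177,-.109))"
```

```text
t 22.6 p [603.   -6.4 118.7] yaw 3.002 grip 0.5 0.0 q [-0.01  0.42  1.76 -0.    0.95 -1.44] F [-0.1  0.8 -0.1]
[np.float64(0.1688), np.float64(0.1691), np.float64(-0.0583)] roll 3.111
clock: 24.6
ee_pos: [602.7, -6.4, 176.7]
tool_rot: [-0.0, 1.0, 0.023, 0.0]
wrist_force: [0.3, 0.3, -0.7]
grip_width: 28.1
grip_force: 0.0
t 24.6 p [602.7  -6.4 176.7] yaw 0.046 grip 28.1 0.0 q [-0.01  0.36  1.72  0.    1.07  1.51] F [ 0.3  0.3 -0.7]
[np.float64(-0.1344), np.float64(-0.1973), np.float64(-0.0003)] roll 0.155
```

```bash
python3 -m handwheel '[{"xyz":[-0.134,-0.197,0],"roll":0.155},{"xyz":[-0.134,-0.197,0],"roll":0.155},{"xyz":[-0.134,-0.197,0],"roll":0.155},{"xyz":[-0.134,-0.197,0],"roll":0.155},{"xyz":[-0.134,-0.197,0],"roll":0.155},{"xyz":[-0.134,-0.197,0],"roll":0.155},{"xyz":[-0.134,-0.197,0],"roll":0.155},{"xyz":[-0.134,-0.197,0],"roll":0.155}]'
python3 -c "
from h import *
rel((459.3,184.5,53,-.109))
snap('wrist','wa')
f=load('wa');d=f['d'];fx,fy,cx,cy=f['k']
v,u=np.mgrid[:384,:512];P=np.stack([(u-cx)/fx*d,-(v-cy)/fy*d,-d],-1)@f['T'][:3,:3].T+f['T'][:3,3]
m=(d>0)&(P[...,2]>60)&(P[...,2]<82)&(np.hypot(P[...,0]-480,P[...,1]-184)<70)
Q=P[m][:,:2]; r=cv2.minAreaRect(Q[Q[:,1]>176].astype(np.float32));print(len(Q),r,Q.min(0),Q.max(0))
for a in range(440,530,10):
  k=Q[(Q[:,0]>a)&(Q[:,0]<a+10)]; print(a,len(k),k[:,1].min() if len(k) else'',k[:,1].max() if len(k) else '')
"
```

```text
clock: 25.4
ee_pos: [458.9, 182.7, 176.8]
tool_rot: [0.0, 0.999, -0.051, 0.0]
wrist_force: [-0.1, 0.3, 0.3]
grip_width: 27.9
grip_force: 0.0
t 25.4 p [458.9 182.7 176.8] yaw -0.102 grip 27.9 0.0 q [ 0.38  0.19  1.95 -0.    1.    2.05] F [-0.1  0.3  0.3]
[np.float64(0.0003), np.float64(-0.0018), np.float64(0.1238)] roll 0.007
1851 ((463.7970886230469, 184.099853515625), (15.250494003295898, 107.53858947753906), 89.23160552978516) [410.05321861 136.17211012] [531.41077571 192.43642026]
440 132 144.1595146650131 190.1496279770324
450 133 143.19112403769205 189.17895478725643
460 133 142.28219220216437 188.08180481796646
470 139 141.2925028173482 186.99935591610387
480 136 140.25885163331162 185.85361630526688
490 146 139.27575000503288 184.83632494428537
500 412 138.25851582990325 183.75054828936067
510 233 137.35529501340778 182.591074819913
520 34 136.43608952925877 137.45331177982894
```

```bash
python3 -m handwheel '[{"xyz":[0,-0.002,0.04],"roll":0},{"xyz":[0,-0.002,0.08],"roll":0},{"xyz":[0,-0.002,0.11],"roll":0},{"xyz":[0,-0.002,0.124],"roll":0},{"xyz":[0,-0.002,0.124],"roll":0}]' && python3 -m handwheel '[{"xyz":[0,0,0],"roll":0},{"xyz":[0,0,0],"roll":0},{"xyz":[0,0,0],"roll":0},{"xyz":[0,0,0],"roll":0},{"xyz":[0,0,0],"roll":0}]' 0 25
python3 -c "
from h import *
H=cup(-110,120)
o=robot.get_obs();s=yaw();p=o['ee_pos'][:2];print(s-1.438)
T=[]
for a in np.r_[np.arange(.1,1.61,.1)]:
    c,q=np.cos(a),np.sin(a); d=p-H; T.append((*(H+[c*d[0]-q*d[1],q*d[0]+c*d[1]]),o['ee_pos'][2],s+a))
rel(*T)"
```

```text
clock: 25.95
ee_pos: [457.5, 183.6, 50.5]
tool_rot: [0.001, 0.999, -0.052, -0.002]
wrist_force: [-0.7, 0.0, 0.4]
grip_width: 27.9
grip_force: 0.0
clock: 26.45
ee_pos: [459.5, 185.4, 53.6]
tool_rot: [-0.0, 0.999, -0.051, 0.001]
wrist_force: [2.2, -2.0, 7.0]
grip_width: 9.0
grip_force: 25.0
-1.539090432773483
t 26.45 p [459.5 185.4  53.6] yaw -0.101 grip 9.0 25.0 q [ 0.38  0.38  2.04 -0.    0.72  2.05] F [ 2.2 -2.   7. ]
[np.float64(-0.0047), np.float64(0.017), np.float64(-0.0)] roll -0.1
[np.float64(-0.0078), np.float64(0.0345), np.float64(-0.0)] roll -0.2
[np.float64(-0.009), np.float64(0.0521), np.float64(-0.0)] roll -0.3
[np.float64(-0.0086), np.float64(0.0698), np.float64(-0.0)] roll -0.4
[np.float64(-0.0063), np.float64(0.0873), np.float64(-0.0)] roll -0.5
[np.float64(-0.0023), np.float64(0.1045), np.float64(-0.0)] roll -0.6
[np.float64(0.0034), np.float64(0.1213), np.float64(-0.0)] roll -0.7
[np.float64(0.0107), np.float64(0.1374), np.float64(-0.0)] roll -0.8
[np.float64(0.0197), np.float64(0.1526), np.float64(-0.0)] roll -0.9
[np.float64(0.03), np.float64(0.1669), np.float64(-0.0)] roll -1.0
[np.float64(0.0418), np.float64(0.1801), np.float64(-0.0)] roll -1.1
[np.float64(0.0548), np.float64(0.1921), np.float64(-0.0)] roll -1.2
[np.float64(0.069), np.float64(0.2027), np.float64(-0.0)] roll -1.3
[np.float64(0.0841), np.float64(0.2118), np.float64(-0.0)] roll -1.4
[np.float64(0.1001), np.float64(0.2194), np.float64(-0.0)] roll -1.5
[np.float64(0.1168), np.float64(0.2253), np.float64(-0.0)] roll -1.6
```

```bash
python3 -m handwheel '[{"xyz":[-0.003,0.009,0],"roll":-0.05},{"xyz":[-0.005,0.017,0],"roll":-0.1},{"xyz":[-0.008,0.0345,0],"roll":-0.2},{"xyz":[-0.009,0.052,0],"roll":-0.3},{"xyz":[-0.0085,0.070,0],"roll":-0.4},{"xyz":[-0.006,0.087,0],"roll":-0.5},{"xyz":[-0.002,0.1045,0],"roll":-0.6},{"xyz":[0.003,0.121,0],"roll":-0.7},{"xyz":[0.011,0.137,0],"roll":-0.8},{"xyz":[0.020,0.1525,0],"roll":-0.9},{"xyz":[0.030,0.167,0],"roll":-1.0},{"xyz":[0.042,0.180,0],"roll":-1.1},{"xyz":[0.055,0.192,0],"roll":-1.2},{"xyz":[0.069,0.2025,0],"roll":-1.3},{"xyz":[0.084,0.212,0],"roll":-1.4},{"xyz":[0.084,0.212,0],"roll":-1.4},{"xyz":[0.084,0.212,0],"roll":-1.4}]'
python3 -c "
from h import *
H=cup(-110,120)
o=robot.get_obs();s=yaw();p=o['ee_pos'][:2]
T=[(545.4,-48.4,o['ee_pos'][2],1.438)]
for a in np.r_[.05,.1,.14,.16]:
    c,q=np.cos(a),np.sin(a); d=p-H; T.append((*(H+[c*d[0]-q*d[1],q*d[0]+c*d[1]]),o['ee_pos'][2],s+a))
rel(*T)"
```

```text
clock: 28.15
ee_pos: [521.9, -34.7, 53.5]
tool_rot: [0.001, 0.797, 0.604, 0.001]
wrist_force: [0.8, -1.9, 8.9]
grip_width: 9.1
grip_force: 25.1
t 28.15 p [521.9 -34.7  53.5] yaw 1.297 grip 9.1 25.1 q [-0.07  0.41  1.98  0.    0.75  0.2 ] F [ 0.8 -1.9  8.9]
[np.float64(-0.0069), np.float64(0.0263), np.float64(-0.0)] roll -0.141
[np.float64(-0.0026), np.float64(0.0085), np.float64(-0.0)] roll -0.05
[np.float64(-0.0047), np.float64(0.0171), np.float64(-0.0)] roll -0.1
[np.float64(-0.0061), np.float64(0.0241), np.float64(-0.0)] roll -0.14
[np.float64(-0.0067), np.float64(0.0276), np.float64(-0.0)] roll -0.16
```

```bash
python3 -m handwheel '[{"xyz":[-0.002,0.007,0],"roll":-0.04},{"xyz":[-0.004,0.014,0],"roll":-0.08},{"xyz":[-0.005,0.019,0],"roll":-0.11},{"xyz":[-0.006,0.023,0],"roll":-0.13},{"xyz":[-0.007,0.027,0],"roll":-0.145},{"xyz":[-0.007,0.029,0],"roll":-0.145},{"xyz":[-0.007,0.029,0],"roll":-0.145},{"xyz":[-0.007,0.029,0],"roll":-0.145}]'
python3 -c "
from h import *
rel((545.4,-48.4,53.5,1.438))"
```

```text
clock: 28.95
ee_pos: [545.4, -48.4, 53.4]
tool_rot: [-0.001, 0.751, 0.661, -0.001]
wrist_force: [-6.3, 0.3, 13.9]
grip_width: 9.1
grip_force: 25.0
t 28.95 p [545.4 -48.4  53.4] yaw 1.443 grip 9.1 25.0 q [-0.09  0.44  1.92  0.    0.78  0.04] F [-6.3  0.3 13.9]
[np.float64(0.0), np.float64(0.0), np.float64(-0.0001)] roll 0.005
```

```bash
python3 -m handwheel '[{"xyz":[0,-0.001,0],"roll":0},{"xyz":[0,-0.001,0],"roll":0},{"xyz":[0,-0.001,0],"roll":0},{"xyz":[0,-0.001,-0.04],"roll":0},{"xyz":[0,-0.001,-0.08],"roll":0},{"xyz":[0,-0.001,-0.13],"roll":0},{"xyz":[0,-0.001,-0.18],"roll":0},{"xyz":[0,-0.05,-0.2],"roll":0},{"xyz":[0,-0.10,-0.2],"roll":0},{"xyz":[0,-0.10,-0.2],"roll":0}]' 0.028
python3 -c "
from h import *
rel()
snap('scene','s9');a=load('s9')['im'][130:310,200:440];cv2.imwrite('pics/s9b.png',cv2.resize(a,None,fx=3.3,fy=3.3,interpolation=2))
snap('wrist','wb')
f=load('wb');d=f['d'];fx,fy,cx,cy=f['k']
v,u=np.mgrid[:384,:512];P=np.stack([(u-cx)/fx*d,-(v-cy)/fy*d,-d],-1)@f['T'][:3,:3].T+f['T'][:3,3]
m=(d>0)&(P[...,2]>60)&(P[...,2]<82);C=np.array([tocup(q) for q in P[m]]);k=(abs(C[:,0]+166)<8)&(abs(C[:,1]+47)<50);print('bar',k.sum(),np.polyfit(C[k,1],C[k,0],1),C[k].mean(0))
"
```

```text
clock: 29.95
ee_pos: [442.1, -35.5, 252.5]
tool_rot: [-0.001, 0.751, 0.661, -0.001]
wrist_force: [-1.0, 0.0, -1.0]
grip_width: 28.0
grip_force: 0.0
t 29.95 p [442.1 -35.5 252.5] yaw 1.444 grip 28.0 0.0 q [-0.08  0.02  1.95  0.    1.16  0.04] F [-1.  0. -1.]
bar 704 [ 1.51371827e-02 -1.65501726e+02] [-166.17228693  -44.29892056]
```

View pics/s9b.png

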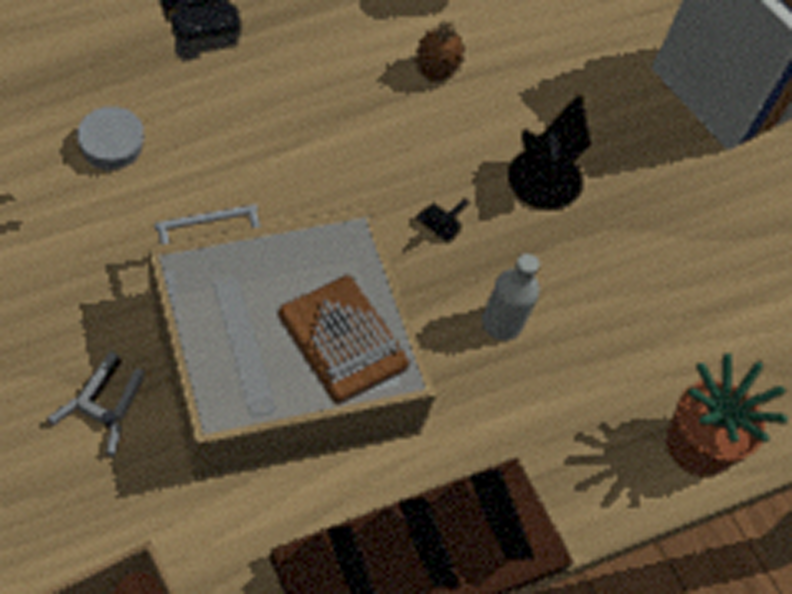

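The picture shows the door shut with the handle against the front at (205,220). The harmonica lies inside from (228,280) to (260,410), the shaker is upright at (440,52), and everything else is unmoved.

```bash
python3 -c "
from cell import robot
print(robot.close_job())"
```

```text
the job is handed in; nothing more can be done
None
```

I handed the job in at about 30 s of the 72 s: the shaker stands upright clear of the door, the harmonica lies flat inside the cupboard and the door is shut. No verdict came back; the thinnest margin is the harmonica's rear end, only about 1 mm inside the limit.

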